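Lay out the beadmaker's shaping tools

TASK

Set out the shaping tools on the glass bead bench. First slide the graphite paddle forward from under the rod rest's overhanging top and lay it flat, lengthwise and centred, on the long firebrick tile; only then stand the three round-footed steel stamps upright, the largest in the largest white dish, the medium one in the medium dish and the smallest in the smallest dish, in any order. Leave the square-footed stamp standing where it is.

Things in the scene. Friction and masses are not known exactly. Their poses are not given: they have to be found in the camera images.
- paddle: Loose flat paddle, 12 mm thick: dark graphite head 80 x 50 mm (x 0 to 80), wooden handle 80 x 18 mm (x -80 to 0), brass band at its root. 0.12 kg, mostly head. Origin at mid length, on the underside; x from handle to head, z up. It starts flat on the bench, 30 to 50 mm of the head under the rod rest's top, the handle towards the robot.
- rod_rest: Low fixed steel rest, glass rods fixed on top. Top 90 (x) by 120 mm (y), underside 18 mm and upper face 22 mm above the bench, rods up to 29 mm. Closed at the back (+x) and both sides (104 mm clear between), open at the front (-x); its lip is 45 mm from the origin. Origin on the bench under its centre. The paddle slides out along the rest's -x, towards the robot.
- tile: Long pale firebrick tile, fixed: 180 mm long (x) by 80 mm wide (y) by 20 mm thick, lying flat. Origin at the centre of its underside, z up. The paddle may point either way along it.
- stamp_large: Largest valve-shaped steel stamp standing upright on its flat round foot: foot 64 mm across and 8 mm thick, flaring into a round stem 12 mm thick that rises from the foot's centre; 115 mm tall in all. Loose. Origin at the centre of the foot's underside, z up along the stem. Turning about z does not matter.
- stamp_medium: Medium valve-shaped steel stamp standing upright on its flat round foot: foot 48 mm across and 8 mm thick, flaring into a round stem 11 mm thick that rises from the foot's centre; 100 mm tall in all. Loose. Origin at the centre of the foot's underside, z up along the stem. Turning about z does not matter.
- stamp_small: Smallest valve-shaped steel stamp standing upright on its flat round foot: foot 34 mm across and 8 mm thick, flaring into a round stem 10 mm thick that rises from the foot's centre; 85 mm tall in all. Loose. Origin at the centre of the foot's underside, z up along the stem. Turning about z does not matter.
- stamp_square: Steel stamp like the others but with a square foot, 46 by 46 mm and 8 mm thick, stem 11 mm thick, 100 mm tall. Not part of the job: stays where it stands. Origin at the centre of the foot's underside.
- dish_large: Largest white round stoneware dish, fixed to the bench: outside 90 mm across and 12 mm high, rim 4 mm thick, flat inner floor 82 mm across, 5 mm above the bench. Origin at the centre of its underside, z up.
- dish_medium: Medium white round stoneware dish, fixed to the bench: outside 74 mm across and 12 mm high, rim 4 mm thick, flat inner floor 66 mm across, 5 mm above the bench. Origin at the centre of its underside, z up.
- dish_small: Smallest white round stoneware dish, fixed to the bench: outside 60 mm across and 12 mm high, rim 4 mm thick, flat inner floor 52 mm across, 5 mm above the bench. Origin at the centre of its underside, z up.
There are look-alikes about, which are no part of the job. What is shaped like the paddle but red is not meant. What is shaped like the stamp_medium but orange is not meant.

How it is judged (in metres and radians):
On the way, in this order (a step that is already met when the one before it is completed fails the run):
1. the paddle lies on the tile, released, while all three round stamps are still out of the dishes (x of paddle in the frame of tile between -0.015 and 0.015 m and y of paddle in the frame of tile between -0.015 and 0.015 m and z of paddle in the frame of tile between 0.016 and 0.025 m and angle between paddle's own z axis and vertical below 0.1 rad and angle between the x axis of paddle and the x axis of tile, either way round below 0.25 rad and contact force between paddle and the fingers below 0.1 N and linear speed of paddle below 0.02 m/s and horizontal distance between each of stamp_large, stamp_medium, stamp_small and dish_large above 0.04 m and horizontal distance between each of stamp_large, stamp_medium, stamp_small and dish_medium above 0.04 m and horizontal distance between each of stamp_large, stamp_medium, stamp_small and dish_small above 0.04 m), for 0.2 s.
2. each round stamp stands in the dish of its own size, released (horizontal distance between stamp_large and dish_large below 0.012 m and z of stamp_large in the frame of dish_large between 0.002 and 0.009 m and angle between each of stamp_large, stamp_medium, stamp_small's own z axis and vertical below 0.1 rad and contact force between each of stamp_large, stamp_medium, stamp_small and the fingers below 0.1 N and linear speed of each of stamp_large, stamp_medium, stamp_small below 0.02 m/s and horizontal distance between stamp_medium and dish_medium below 0.012 m and z of stamp_medium in the frame of dish_medium between 0.002 and 0.009 m and horizontal distance between stamp_small and dish_small below 0.012 m and z of stamp_small in the frame of dish_small between 0.002 and 0.009 m), for 0.2 s.
At the end, for the whole second after the job is handed in: Paddle flat on the tile, centred within 15 mm each way and 0.25 rad; each round stamp upright (0.1 rad) on the floor of the dish of its size, within 12 mm of its centre; square stamp upright within 20 mm of its start; all released and at rest (all of step 2 and x of paddle in the frame of tile between -0.015 and 0.015 m and y of paddle in the frame of tile between -0.015 and 0.015 m and z of paddle in the frame of tile between 0.016 and 0.025 m and angle between each of paddle, stamp_square's own z axis and vertical below 0.1 rad and angle between the x axis of paddle and the x axis of tile, either way round below 0.25 rad and contact force between paddle and the fingers below 0.1 N and linear speed of paddle below 0.02 m/s and distance of stamp_square from where it was at the start of the episode below 0.02 m); the robot touches nothing.
It fails at once if the square-footed stamp is moved by more than 20 mm or tipped (distance of stamp_square from where it was at the start of the episode above 0.02 m or angle between stamp_square's own z axis and vertical above 0.3 rad).
It also fails if it takes over 99 s, if anything falls off the work surface, if the arm or the gripper's body presses on something with over 40 N, if the wrist force passes 120 N, or if a joint passes its speed limit or range.

ROBOT

A 6-joint arm with a two-finger parallel gripper is mounted at the origin on the work surface. World frame = base frame: x ahead of the robot, y to its left, z up, the work surface at z = 0. Lengths are in m, angles in degrees, forces in N, time in s.
With the tool pointing down it reaches from about 0.375 to 0.9 m from the base axis. Payload 3.1 kg.
Tool frame: the origin (TCP) lies at the very end of the fingers, on their centre line; the grasp point (between the pads) lies manip.pinch_z behind it (manip.pinch_z is the distance from the TCP to the grasp point, in m); z points along the fingers, y is the line along which they close (so a half turn about z gives the same grasp; the last joint's range is limited). The gripper opens to 87 mm and grips with 3 to 60 N. Pads are 19 mm wide; open, the fingers measure 117 mm over their backs; the gripper's body (75 mm by 190 mm) begins 51 mm behind the grasp point.
Start: joints at [-78.065, 30.224, 82.088, -0, 67.689, -10.227], TCP at [0.236, -0.579, 0.223] pointing down, gripper open.
Joint ranges: [-176.69, 176.69], [-43.24, 126.21], [12.49, 139.97], [-82, 262], [0, 151.66], [-163.58, 163.58]. Speed limits (degrees/s): [159.86, 159.86, 180, 180, 180, 180].

INTERFACE

Orientations are given as a 3x3 rotation matrix whose columns are the frame's x, y, z axes.
In Python, from bench import manip gives the robot as it stands.
- The arm moves only by the tool hand_motion, called after "Emit:" as a command line: name --argument value ..., lists and objects as JSON in quotes. Schema: {"type":"object","properties":{"steps":{"type":"string"},"aperture":{"type":"number"},"grip_force":{"type":"number"},"only":{"type":"string"},"quiet":{"type":"boolean"},"lines":{"type":"string"}},"required":["steps"],"additionalProperties":false}. steps is a string of 1 to 20 rows, parted by a bar, with the numbers parted by spaces; each row has 6 numbers: dx, dy, dz in normalised numbers (1 is 0.8 m), then a rotation vector rx, ry, rz in parts of the range, where 1.0 means 90 degrees; each row is the pose to reach, as a shift and turn from the pose commanded when the call began, along the tool's axes at that moment; what a row does not reach only later rows make up. A row lasts 1/8 s, in which the tool goes at most 0.0625 m and 10.7 degrees, less where a joint would pass 70% of its speed; a pose out of reach is approached as far as the arm can. aperture is the finger opening in m, set as the call begins (left out keeps the last). The fingers move at their own pace and stop on an object; grip_force is the grip in N (left out, the last holds). Time passes only in rows, so rows that do not move let the fingers close. The tool returns the time, the measured TCP pose, the force, the opening and the grip force at its end. only (a regular expression) keeps the lines of the reply that match it, lines (a string "A,B") keeps lines A to B, and quiet returns only ok. Shift and turn numbers lie between -1 and 1, and a call with a number outside is refused. Input that does not fit is refused with a message, and nothing moves.
- manip.sense(): the state, without advancing time (a new reading comes with each control period).
- manip.capture(name): name is "scene" or "top" or "wrist"; returns a dict with "color" (480x640x3 uint8, blue, green, red), "K" (3x3 intrinsics, pixels), "R" (3x3) and "t" (3): a world point X has camera coordinates R X + t. Camera axes: x right, y down, z forward; pixel columns grow to the right and rows downward; lengths in m; the calibration is good to about 2 mm. The wrist camera is an equidistant fisheye: a pixel r from the principal point sees the ray r / f radians off the axis. A picture is of the moment at which its call begins. There is no depth.
- manip.close_job(): hands the job in; it is judged then, once.
Trained networks look in the newest picture that a camera, given by its name, has taken for a name from the list of things; names that differ only in an ending like _2 or _b are one class to them, and where a whole thing is asked for, a point or a joint stands for the part that bears it (a point fixed in the world has none). Each returns a list of dicts, best first, with "conf" (0 to 1); they miss things now and then, are a little off and sometimes report something else, mostly with a low value. They report only what shows in the picture. A call takes as long as a camera call. They do not tell look-alikes from the thing itself.
- manip.regions_of(camera, label): "pixels" (480x640 bool, what is visible of it) and "rect" ([left, top, right, bottom] in pixels, round what is visible of it).
- manip.spot_point(camera, label): "uv" ([column, row] in pixels: a listed point, or the origin of a listed thing).
The state is a dict: "time_s": time; "qpos": joint angles; "qd": joint speeds; "effort": joint torques, N m; "ee_pos": TCP position; "ee_rot": TCP orientation; "wrist_force": force on the tool from outside, world axes, zero at the start; "wrist_torque": the same for the moment, N m; "gripper_width": finger opening in m; "finger_force": force on a finger pad.
Only numpy, scipy, OpenCV 4.12 (cv2) and the standard library are available. Lean on these libraries where they do the work, as an engineer would, in place of code of your own. Each camera call takes 0.05 s, during which the arm holds its last target. There are 200 camera calls.

## Working session

There is one attempt and no reset: what is moved stays moved. The work goes in short steps, Python scripts to look and compute and a tool call to move; the robot and the scene stay as the last step left them, time stands still between calls to the robot, and variables do not carry over. Pictures are saved under pics/ and viewed, at most 14 in all, crops included, and the job is handed in when it is done.

```bash
ls; mkdir -p pics
```

Run:
```python
from bench import manip
import cv2,numpy as np
print(manip.pinch_z, manip.sense()['ee_rot'])
for c in ['scene','top']:
    r=manip.capture(c); cv2.imwrite(f'pics/{c}0.png',r['color']); print(c,r['K'].tolist(),r['R'].tolist(),r['t'])
    for l in ['paddle','rod_rest','tile','stamp_large','stamp_medium','stamp_small','stamp_square','dish_large','dish_medium','dish_small']:
        print(l,[(round(d['conf'],2),np.round(d['uv']).tolist()) for d in manip.spot_point(c,l)[:4]],[(round(d['conf'],2),d['rect']) for d in manip.regions_of(c,l)[:4]])
```

```text
pics
0.0187 [[ 9.26111754e-01  3.77248964e-01 -4.87723745e-04]
 [ 3.77249121e-01 -9.26109405e-01  2.11445397e-03]
 [ 3.45990022e-04 -2.14221403e-03 -9.99997646e-01]]
scene [[583.7971048202124, 0.0, 315.5609246336864], [0.0, 583.7971048202124, 240.99398030288305], [0.0, 0.0, 1.0]] [[0.8390124201094787, 0.5439221244470405, -0.014383373702082248], [0.4056628756013075, -0.6429243911161449, -0.6496813516384878], [-0.36262348277643813, 0.5392559224013699, -0.7600705624441284]] [-0.39674897 -0.14348949  1.42532351]
paddle [(0.95, [330.0, 294.0]), (0.86, [91.0, 347.0])] [(0.69, [71.3, 313.0, 116.0, 382.7]), (0.64, [297.9, 268.5, 355.8, 307.0])]
rod_rest [(0.7, [375.0, 309.0]), (0.36, [429.0, 178.0]), (0.25, [263.0, 322.0])] [(0.96, [339.6, 270.7, 408.5, 344.5])]
tile [(0.71, [365.0, 201.0])] [(0.9, [324.9, 171.6, 406.8, 228.6])]
stamp_large [(0.91, [428.0, 176.0])] [(0.86, [418.6, 138.5, 442.2, 182.4])]
stamp_medium [(0.8, [368.0, 374.0]), (0.68, [312.0, 364.0])] [(0.68, [298.7, 332.2, 326.0, 378.5]), (0.59, [353.4, 344.1, 382.0, 387.5]), (0.29, [296.8, 268.4, 356.9, 305.6])]
stamp_small [(0
[... 1053 characters left out ...]
 [216.1, 196.0, 251.9, 266.0])]
stamp_large [(0.62, [174.0, 195.0])] [(0.55, [160.1, 186.7, 186.6, 210.6])]
stamp_medium [(0.77, [368.0, 145.0]), (0.7, [384.0, 180.0])] [(0.65, [377.5, 170.7, 392.2, 189.6]), (0.54, [361.8, 133.9, 376.7, 152.7]), (0.22, [318.6, 179.8, 332.1, 228.1])]
stamp_small [(0.64, [376.0, 230.0])] [(0.75, [406.7, 189.7, 443.0, 225.2]), (0.58, [370.5, 225.0, 382.5, 236.8])]
stamp_square [(0.53, [174.0, 244.0])] [(0.53, [159.2, 232.4, 182.9, 253.4])]
dish_large [(0.91, [424.0, 208.0])] [(0.94, [409.9, 191.5, 441.0, 222.0])]
dish_medium [(0.71, [418.0, 255.0])] [(0.74, [406.7, 242.0, 433.0, 261.9])]
dish_small [(0.68, [231.0, 166.0])] [(0.94, [218.3, 152.5, 239.3, 174.6])]
```

View pics/scene0.png

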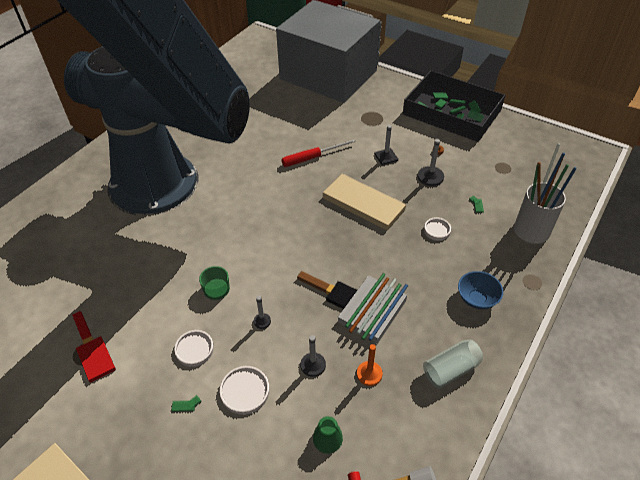

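View pics/top0.png

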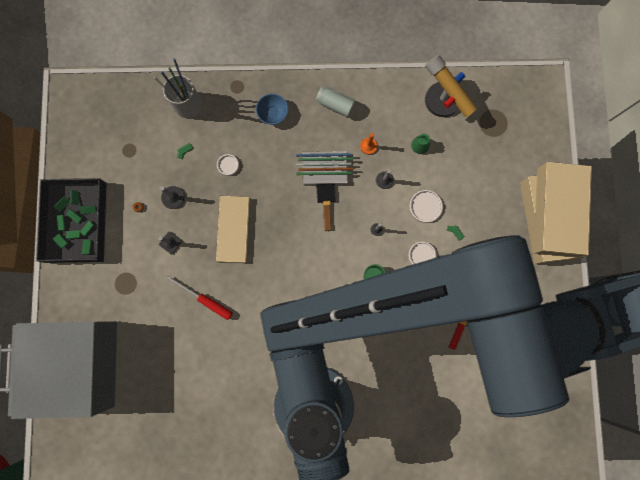

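The scene shows the wanted paddle (dark head, wooden handle) at scene px (330,294), half under the rest. The red look-alike is at (91,347). The dark medium stamp is at (312,364), with the orange look-alike at (368,374). The large stamp is at (428,176), the square one at (386,155) and the small one at (263,322). The dishes are at (243,391) large, (194,349) medium and (437,229) small.

Next I triangulate these and check a crop.

Create h.py:
```python
from bench import manip
import numpy as np, cv2
def ray(cap,uv,fish=False):
    K=cap['K'];x=(uv[0]-K[0,2])/K[0,0];y=(uv[1]-K[1,2])/K[1,1]
    if fish:
        r=np.hypot(x,y); s=np.sin(r)/max(r,1e-9); d=np.array([x*s,y*s,np.cos(r)])
    else: d=np.array([x,y,1.])
    R=np.array(cap['R']); d=R.T@d; return -R.T@np.array(cap['t']), d/np.linalg.norm(d)
def tri(rays):
    A=0;b=0
    for c,d in rays:
        P=np.eye(3)-np.outer(d,d);A=A+P;b=b+P@c
    X=np.linalg.solve(A,b)
    return X,max(np.linalg.norm(np.cross(X-c,d)) for c,d in rays)
def plane(r,z): c,d=r; return c+d*(z-c[2])/d[2]
def proj(cap,X,fish=False):
    p=np.array(cap['R'])@X+cap['t']
    if fish:
        th=np.arctan2(np.hypot(*p[:2]),p[2]);q=p[:2]/np.hypot(*p[:2])*th
    else:q=p[:2]/p[2]
    return q*[cap['K'][0,0],cap['K'][1,1]]+cap['K'][:2,2]
```

Run:
```python
from h import *
S=manip.capture('scene');T=manip.capture('top')
def near(c,l,uv):
    L=[d['uv'] for d in manip.spot_point(c,l)]
    return min(L,key=lambda u:np.hypot(*(np.array(u)-uv))) if L else uv
P={'paddle':((330,294),(329,199)),'rod_rest':((375,309),(327,169)),'tile':((365,201),(234,228)),'stamp_large':((428,176),(174,195)),'stamp_medium':((312,364),(384,180)),'stamp_small':((263,324),(376,230)),'stamp_square':((386,155),(174,244)),'dish_large':((243,391),(424,208)),'dish_medium':((194,349),(420,255)),'dish_small':((437,229),(231,166))}
for n,(a,b) in P.items():
    a=near('scene',n,a);b=near('top',n,b)
    X,e=tri([ray(S,a),ray(T,b)]);print(n,X.round(4),round(e,4),'planes z=0:',plane(ray(S,a),0)[:2].round(4),plane(ray(T,b),0)[:2].round(4))
def crop(im,x0,y0,x1,y1,s): return cv2.resize(im[y0:y1,x0:x1],None,fx=s,fy=s,interpolation=cv2.INTER_CUBIC)
a=crop(S['color'],290,260,420,390,4);b=crop(T['color'],280,130,410,260,2)
cv2.imwrite('pics/cr1.png',np.hstack([a,cv2.copyMakeBorder(b,0,260,0,0,cv2.BORDER_CONSTANT)]))
```

```text
paddle [ 0.4323 -0.2513  0.2268] 0.2136 planes z=0: [ 0.2148 -0.4008] [ 0.543  -0.0544]
rod_rest [ 0.6432 -0.0473  0.0125] 0.0056 planes z=0: [ 0.6439 -0.0354] [ 0.6421 -0.0512]
tile [ 0.4703  0.2112 -0.0014] 0.0002 planes z=0: [0.4708 0.2097] [0.4702 0.2111]
stamp_large [0.5639 0.3648 0.0112] 0.0004 planes z=0: [0.5602 0.3767] [0.566  0.3673]
stamp_medium [ 0.6515 -0.1833 -0.0307] 0.0527 planes z=0: [ 0.6989 -0.1643] [ 0.6004 -0.2095]
stamp_small [ 0.4633 -0.1806 -0.0028] 0.0025 planes z=0: [ 0.4662 -0.1801] [ 0.4611 -0.1821]
stamp_square [0.4365 0.3743 0.0092] 0.0022 planes z=0: [0.4335 0.3858] [0.436  0.3752]
dish_large [ 0.5257 -0.3169  0.0009] 0.0023 planes z=0: [ 0.527  -0.3149] [ 0.5244 -0.3187]
dish_medium [ 0.3883 -0.2945 -0.0144] 0.0017 planes z=0: [ 0.397  -0.2984] [ 0.3858 -0.2931]
dish_small [0.6531 0.222  0.0037] 0.0037 planes z=0: [0.6547 0.2283] [0.651  0.2204]
```

View pics/cr1.png

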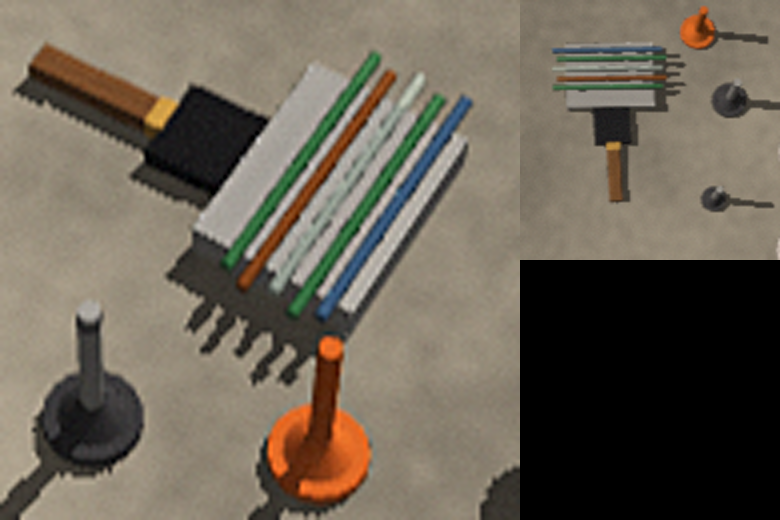

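The crop confirms the choice: the dark-headed paddle with the wooden handle and brass band, and the black medium stamp left of the orange one. I move over the paddle for a wrist view.

Careful with the scale: shifts go in shares of 0.8 m and turns go in shares of 90 degrees. That gives: 0.42 m / 0.8 = 0.525, -0.39 m / 0.8 = -0.4875, 22.2 degrees / 90 = 0.2467.

Emit:
hand_motion --steps "0.525 -0.4875 0 0 0 0.2467 | 0.525 -0.4875 0 0 0 0.2467 | 0.525 -0.4875 0 0 0 0.2467 | 0.525 -0.4875 0 0 0 0.2467 | 0.525 -0.4875 0 0 0 0.2467 | 0.525 -0.4875 0 0 0 0.2467 | 0.525 -0.4875 0 0 0 0.2467 | 0.525 -0.4875 0 0 0 0.2467 | 0.525 -0.4875 0 0 0 0.2467 | 0.525 -0.4875 0 0 0 0.2467 | 0.525 -0.4875 0 0 0 0.2467 | 0.525 -0.4875 0 0 0 0.2467 | 0.525 -0.4875 0 0 0 0.2467" --aperture 0.06

```text
time_s: 4.82
ee_pos: [0.4773, -0.0607, 0.2226]
ee_rot: [[1.0, -0.003, -0.0], [-0.003, -1.0, -0.0], [-0.0, 0.0, -1.0]]
wrist_force: [-0.4, 0.1, 0.9]
gripper_width: 0.0596
finger_force: 0.0
```

Run:
```python
from h import *
s=manip.sense();print(s['qpos'],s['ee_pos'],s['ee_rot'][:,0])
W=manip.capture('wrist');cv2.imwrite('pics/w1.png',W['color']);print(W['K'],W['R'],-np.array(W['R']).T@W['t'])
for l in ['paddle','rod_rest','tile','stamp_large','stamp_medium','stamp_small','stamp_square','dish_large','dish_medium','dish_small']:
    print(l,[(round(d['conf'],2),np.round(d['uv']).tolist(),plane(ray(W,d['uv'],1),0)[:2].round(4)) for d in manip.spot_point('wrist',l)[:3]],[(round(d['conf'],2),d['rect']) for d in manip.regions_of('wrist',l)[:3]])
```

```text
[-2.05758553e+01  1.91947916e+01  1.02211093e+02 -1.55088155e-02
  5.86014132e+01  6.96235224e+01] [ 0.47726388 -0.06067415  0.22255104] [ 9.99994406e-01 -3.33877210e-03 -1.99862784e-04]
[[371.64829954   0.         314.10113848]
 [  0.         371.64829954 241.23096631]
 [  0.           0.           1.        ]] [[-3.35280967e-03 -9.99992756e-01  1.80190302e-03]
 [-9.57299212e-01  3.73055403e-03  2.89074907e-01]
 [-2.89079535e-01 -7.55747196e-04 -9.57304785e-01]] [ 0.55734579 -0.06104336  0.38591912]
paddle [(0.81, [298.0, 147.0], array([ 0.5419, -0.0453]))] [(0.7, [270.0, 99.5, 321.0, 223.3])]
rod_rest [(0.89, [295.0, 58.0], array([ 0.6357, -0.0422]))] [(0.9, [210.7, 10.8, 380.1, 100.2]), (0.74, [484.8, 250.7, 535.3, 296.4])]
tile [(0.72, [90.0, 215.0], array([0.4748, 0.2093]))] [(0.74, [51.4, 140.3, 124.1, 293.6]), (0.27, [432.9, 74.2, 497.5, 117.9])]
stamp_large [(0.5, [297.0, 145.0], array([ 0.5
[... 159 characters left out ...]
93]))] [(0.89, [432.6, 73.8, 501.7, 116.9]), (0.75, [391.1, 0.9, 437.5, 26.5])]
stamp_small [(0.9, [425.0, 220.0], array([ 0.4644, -0.183 ]))] [(0.74, [408.9, 208.0, 456.8, 245.5])]
stamp_square [(0.59, [1.0, 246.0], array([0.4354, 0.3923]))] [(0.98, [0.0, 225.2, 19.8, 267.1]), (0.34, [212.1, 12.2, 378.2, 99.7])]
dish_large [(0.71, [531.0, 171.0], array([ 0.5259, -0.3159]))] [(0.89, [502.4, 130.9, 567.8, 211.4]), (0.37, [481.9, 252.7, 537.1, 293.9])]
dish_medium [(0.7, [507.0, 280.0], array([ 0.3899, -0.3008])), (0.45, [293.0, 58.0], array([ 0.6354, -0.0401]))] [(0.91, [480.1, 252.0, 534.4, 295.5])]
dish_small [(0.68, [73.0, 70.0], array([0.6528, 0.2221]))] [(0.96, [49.5, 46.3, 93.4, 94.5])]
```

View pics/w1.png

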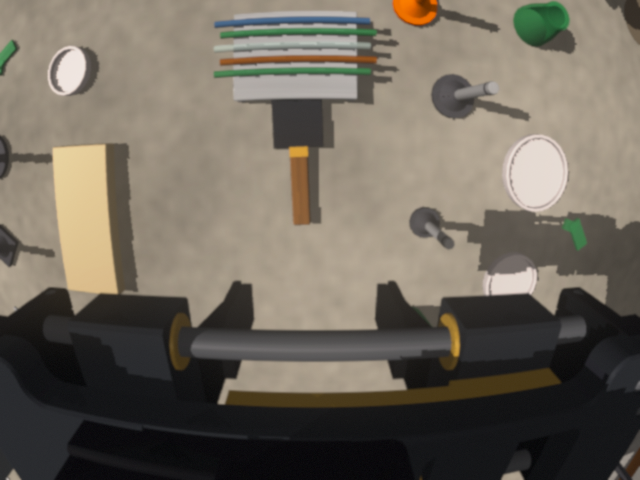

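The wrist view shows the paddle handle from (302,224) to the band at (299,150), with the head running under the lip at row 100. The tile corners are at about (53,147), (106,144), (118,291) and (65,292). Next I measure the paddle and tile axes.

Run:
```python
from h import *
W=manip.capture('wrist');S=manip.capture('scene');T=manip.capture('top')
for n,w,s,t in [('end',(302,223.5),(299.3,274.5),(327.5,230)),('headback',(298.5,148),(332.4,289.4),(326.5,202.5))]:
    X,e=tri([ray(W,w,1),ray(S,s)]);print(n,X.round(4),round(e,4),[plane(r,.012)[:2].round(4) for r in (ray(W,w,1),ray(S,s),ray(T,t))])
for n,uv in [('headL',(274,130)),('headR',(322.5,130)),('lipL',(234,100)),('lipR',(357,98))]: print(n,plane(ray(W,uv,1),.022 if 'lip' in n else .012)[:2].round(4))
# tile top faces
for n,c,f,box in [('wrist',W,1,(40,130,130,300)),('top',T,0,(205,185,262,275)),('scene',S,0,(315,165,415,235))]:
    im=c['color'].astype(int);m=(im[...,2]-im[...,0]>55)&(im[...,2]>170)
    b=np.zeros(m.shape,bool);b[box[1]:box[3],box[0]:box[2]]=1
    m=(m&b).astype(np.uint8);cn=max(cv2.findContours(m,0,cv2.CHAIN_APPROX_NONE)[0],key=cv2.contourArea)[:,0]
    for z in (.01,.02,.03):
        p=np.array([plane(ray(c,u,f),z)[:2] for u in cn.astype(float)]);r=cv2.minAreaRect((p*1000).astype(np.float32));print(n,z,r)
```

```text
end [ 0.4627 -0.0471  0.0063] 0.0001 [array([ 0.4641, -0.0473]), array([ 0.4654, -0.0506]), array([ 0.4627, -0.0473])]
headback [ 0.5422 -0.044   0.0083] 0.0005 [array([ 0.542 , -0.0444]), array([ 0.544 , -0.0461]), array([ 0.5387, -0.0463])]
headL [ 0.5605 -0.02  ]
headR [ 0.56   -0.0683]
lipL [0.5916 0.0181]
lipR [ 0.592  -0.1013]
wrist 0.01 ((468.81298828125, 216.8758544921875), (80.66830444335938, 184.02056884765625), 86.623291015625)
wrist 0.02 ((471.1773681640625, 209.52896118164062), (78.52255249023438, 179.1256866455078), 86.62328338623047)
wrist 0.03 ((473.54168701171875, 202.18209838867188), (76.37683868408203, 174.23086547851562), 86.62328338623047)
top 0.01 ((472.82781982421875, 211.5736541748047), (78.83415985107422, 179.34417724609375), 86.78602600097656)
top 0.02 ((471.21453857421875, 210.12615966796875), (78.31352996826172, 178.1597900390625), 86.7860336303711)
top 0.03 ((469.6012878417969, 208.67864990234375), (77.79289245605469, 176.97535705566406), 86.78602600097656)
scene 0.01 ((466.39300537109375, 217.9977569580078), (78.5834732055664, 179.40499877929688), 86.92145538330078)
scene 0.02 ((470.92437744140625, 209.1405029296875), (77.77699279785156, 177.56385803222656), 86.92145538330078)
scene 0.03 ((475.455810546875, 200.2832794189453), (76.97052764892578, 175.7227325439453), 86.92145538330078)
```

Everything agrees. The tile centre is (0.471, 0.2095) at z=0.02, with its axis at −3.4°. The paddle origin is (0.542, −0.044) with its axis at +2.2°, and the lip is at x=0.592. I'll grip the exposed part of the head, near its centre of mass.

Converted, 0.18 m / 0.8 = 0.225, 0.17 m / 0.8 = 0.2125, -2.4 degrees / 90 = -0.0267.

Emit:
hand_motion --steps "0.1106 -0.0213 0.075 0 0 -0.0267 | 0.1106 -0.0213 0.15 0 0 -0.0267 | 0.1106 -0.0213 0.2125 0 0 -0.0267 | 0.1106 -0.0213 0.225 0 0 -0.0267 | 0.1106 -0.0213 0.225 0 0 -0.0267 | 0.1106 -0.0213 0.225 0 0 -0.0267" --aperture 0.07

```text
time_s: 6.78
ee_pos: [0.5669, -0.0425, 0.0436]
ee_rot: [[0.999, 0.041, 0.002], [0.041, -0.999, -0.0], [0.002, 0.001, -1.0]]
wrist_force: [1.5, 0.4, -0.3]
gripper_width: 0.0701
finger_force: 0.0
```

Run:
```python
from h import *
W=manip.capture('wrist');cv2.imwrite('pics/w2.png',W['color']);print(manip.sense()['ee_pos'])
```

```text
[ 0.56725776 -0.04259798  0.0441282 ]
```

View pics/w2.png

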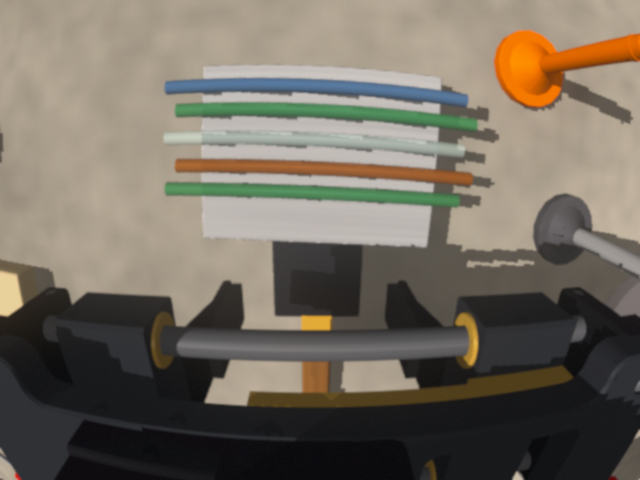

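The paddle head sits centred between the fingers (columns 273–362) and clear of the lip at row 242. I go down and grip.

Converted, 0.041 m / 0.8 = 0.0513, 0.03 m / 0.8 = 0.0375.

Emit:
hand_motion --steps "0 0 0.0375 0 0 0 | 0 0 0.0513 0 0 0 | 0 0 0.0513 0 0 0 | 0 0 0.0513 0 0 0"

```text
time_s: 7.32
ee_pos: [0.5669, -0.0424, 0.0026]
ee_rot: [[0.999, 0.041, 0.002], [0.041, -0.999, -0.0], [0.002, 0.001, -1.0]]
wrist_force: [0.5, -0.5, 0.2]
gripper_width: 0.0698
finger_force: 0.0
```

Emit:
hand_motion --steps "0 0 0 0 0 0 | 0 0 0 0 0 0 | 0 0 0 0 0 0 | 0 0 0 0 0 0 | 0 0 0 0 0 0 | 0 0 0 0 0 0" --aperture 0.03 --grip_force 35

```text
time_s: 8.07
ee_pos: [0.5665, -0.0425, 0.0019]
ee_rot: [[0.999, 0.041, 0.001], [0.041, -0.999, -0.0], [0.001, 0.0, -1.0]]
wrist_force: [-0.4, -2.0, 5.3]
gripper_width: 0.0496
finger_force: 35.0
```

Converted, -0.1 m / 0.8 = -0.125, -0.08 m / 0.8 = -0.1.

Emit:
hand_motion --steps "-0.0188 0 0 0 0 0 | -0.0438 0 0 0 0 0 | -0.075 0 0 0 0 0 | -0.1 0 0 0 0 0 | -0.1 0 -0.0375 0 0 0 | -0.1 0 -0.1 0 0 0 | -0.1 0 -0.125 0 0 0 | -0.1 0 -0.125 0 0 0"

```text
time_s: 9.07
ee_pos: [0.4868, -0.0454, 0.1025]
ee_rot: [[0.999, 0.041, 0.003], [0.041, -0.999, -0.0], [0.003, 0.001, -1.0]]
wrist_force: [-0.4, 0.1, -1.3]
gripper_width: 0.0496
finger_force: 35.0
```

Run:
```python
from h import *
s=manip.sense();print(s['ee_pos'],s['wrist_force'],s['qpos'])
for c in('wrist','scene'):
    W=manip.capture(c);cv2.imwrite(f'pics/{c}3.png',W['color'] if c=='wrist' else cv2.resize(W['color'][170:400,180:440],None,fx=2,fy=2))
R=s['ee_rot'];d=np.array([.471,.2095,.10])-s['ee_pos'];print(R.T@d)
```

```text
[ 0.48684307 -0.04544455  0.10249004] [-0.375904    0.08756534 -1.3459103 ] [-1.84681609e+01  3.10597588e+01  1.07763500e+02  3.33889521e-02
  4.10284651e+01  6.91515381e+01]
[-0.00535932 -0.2553816   0.00233272]
```

View pics/scene3.png

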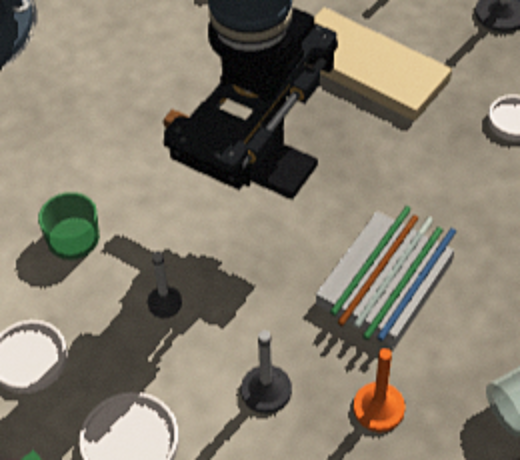

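The paddle is held flat and clear of the rest. I carry it over the tile.

Converted, -0.253 m / 0.8 = -0.3163, 0.04 m / 0.8 = 0.05, 5.75 degrees / 90 = 0.0639.

Emit:
hand_motion --steps "0.0238 -0.0625 0 0 0 0.0222 | 0.0238 -0.125 0 0 0 0.0444 | 0.0238 -0.1875 0 0 0 0.0639 | 0.0238 -0.25 0 0 0 0.0639 | 0.0238 -0.3163 0 0 0 0.0639 | 0.0238 -0.3163 0.05 0 0 0.0639 | 0.0238 -0.3163 0.05 0 0 0.0639 | 0.0238 -0.3163 0.05 0 0 0.0639"

```text
time_s: 10.18
ee_pos: [0.4943, 0.2075, 0.0609]
ee_rot: [[0.998, -0.06, -0.002], [-0.06, -0.998, -0.0], [-0.002, 0.001, -1.0]]
wrist_force: [0.3, 0.3, -0.7]
gripper_width: 0.0496
finger_force: 35.0
```

Run:
```python
from h import *
s=manip.sense();print(s['ee_pos'],s['ee_rot'][:,0])
for c in('scene','wrist'):
    W=manip.capture(c);cv2.imwrite(f'pics/{c}4.png',W['color'])
```

```text
[0.4943133  0.2074933  0.06092689] [ 0.99819912 -0.05995045 -0.00211146]
```

View pics/wrist4.png

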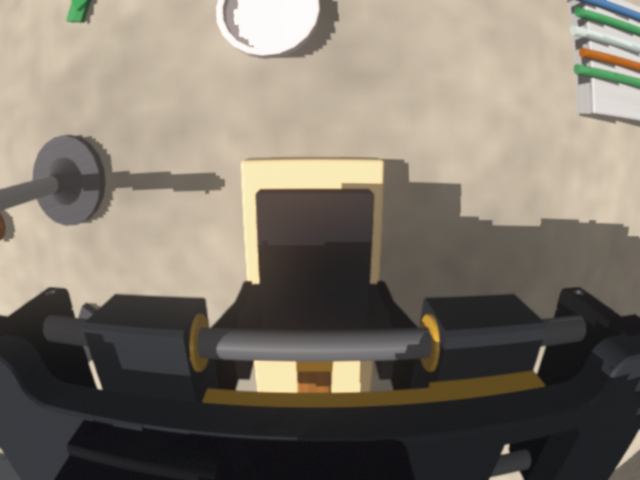

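The paddle hovers centred over the tile (head columns 258–373 against tile columns 243–383). I lower it and release.

Converted, 0.0375 m / 0.8 = 0.0469, 0.033 m / 0.8 = 0.0413.

Emit:
hand_motion --steps "0 0 0.025 0 0 0 | 0 0 0.0413 0 0 0 | 0 0 0.0469 0 0 0 | 0 0 0.0469 0 0 0 | 0 0 0.0469 0 0 0"

```text
time_s: 10.9
ee_pos: [0.4952, 0.2081, 0.0245]
ee_rot: [[0.998, -0.059, 0.001], [-0.059, -0.998, 0.0], [0.001, -0.0, -1.0]]
wrist_force: [0.6, 1.2, -2.2]
gripper_width: 0.0499
finger_force: 35.0
```

Emit:
hand_motion --steps "0 0 0 0 0 0 | 0 0 0 0 0 0 | 0 0 0 0 0 0" --aperture 0.066

```text
time_s: 11.28
ee_pos: [0.495, 0.2081, 0.0243]
ee_rot: [[0.998, -0.059, 0.001], [-0.059, -0.998, 0.0], [0.001, -0.0, -1.0]]
wrist_force: [0.3, -0.6, 0.6]
gripper_width: 0.0645
finger_force: 0.0
```

Emit:
hand_motion --steps "0 0 -0.0625 0 0 0 | 0 0 -0.125 0 0 0 | 0 0 -0.2 0 0 0 | 0 0 -0.25 0 0 0 | 0 0 -0.25 0 0 0 | 0 0 -0.25 0 0 0"

```text
time_s: 12.02
ee_pos: [0.4938, 0.2079, 0.2234]
ee_rot: [[0.998, -0.059, -0.002], [-0.059, -0.998, -0.0], [-0.002, 0.0, -1.0]]
wrist_force: [0.8, -0.1, -0.4]
gripper_width: 0.0661
finger_force: 0.0
```

Run:
```python
from h import *
W=manip.capture('wrist');cv2.imwrite('pics/w5.png',W['color']);print(manip.sense()['ee_pos'])
for l in ['paddle','stamp_large','dish_small','stamp_square']:
    print(l,[(round(d['conf'],2),np.round(d['uv'],1).tolist(),plane(ray(W,d['uv'],1),.02 if l=='paddle' else 0)[:2].round(4)) for d in manip.spot_point('wrist',l)[:3]],[(round(d['conf'],2),d['rect']) for d in manip.regions_of('wrist',l)[:3]])
```

```text
[0.4934887  0.20778721 0.22265229]
paddle [(0.83, [315.8, 234.5], array([0.47  , 0.2068]))] [(0.6, [288.5, 153.6, 342.0, 310.0]), (0.3, [97.0, 124.8, 186.7, 182.2])]
stamp_large [(0.85, [157.0, 157.7], array([0.5627, 0.3755]))] [(0.67, [100.6, 127.2, 185.8, 183.8])]
dish_small [(0.72, [289.3, 58.5], array([0.6528, 0.223 ]))] [(0.87, [260.8, 27.0, 319.4, 85.6])]
stamp_square [(0.55, [168.1, 264.6], array([0.4385, 0.3816]))] [(0.85, [130.6, 242.6, 193.7, 295.0]), (0.3, [631.6, 251.5, 637.8, 283.4])]
```

View pics/w5.png

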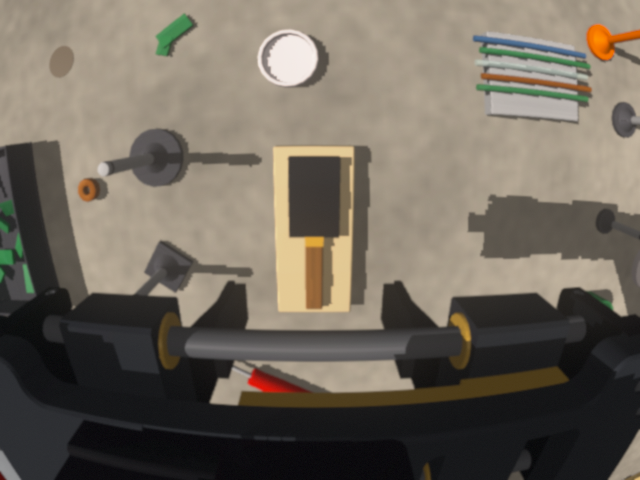

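The paddle lies centred on the tile: its origin measures (0.470, 0.207) against the tile centre (0.471, 0.2095), head at (314,196), handle to (315,308). Next I fit circles for the stamp feet and dishes in all views.

Add to h.py:
```python
RZ={'stamp_large':(.032,.008),'stamp_medium':(.024,.008),'stamp_small':(.017,.008),'dish_large':(.045,.012),'dish_medium':(.037,.012),'dish_small':(.030,.012)}
def circ(c,cap,l,guess,dz=0):
    """circle of known radius through the mask outline mapped to its rim height, near guess; score = share of circle covered"""
    f=c=='wrist';R,z=RZ[l];best=None
    for d in manip.regions_of(c,l):
        for k in cv2.findContours(d['pixels'].astype(np.uint8),0,cv2.CHAIN_APPROX_NONE)[0]:
            p=np.array([plane(ray(cap,u,f),z+dz)[:2] for u in k[:,0].astype(float)])
            g=np.mgrid[-.03:.0301:.001,-.03:.0301:.001].reshape(2,-1).T+guess
            D=p[None]-g[:,None];r=np.linalg.norm(D,axis=2);ang=(np.arctan2(D[...,1],D[...,0])*18/np.pi).astype(int)+18
            ok=abs(r-R)<.002;sc=np.array([len(set(a[o])) for a,o in zip(ang,ok)])
            i=sc>=sc.max()-1
            if best is None or sc.max()>best[1]: best=(g[i].mean(0).round(4),sc.max(),round(d['conf'],2))
    return best
G={'stamp_large':(.566,.368),'stamp_medium':(.602,-.2086),'stamp_small':(.463,-.182),'dish_large':(.526,-.316),'dish_medium':(.389,-.297),'dish_small':(.652,.222)}
```

Create m.py:
```python
from h import *
import sys
for c in ('scene','top','wrist'):
    cap=manip.capture(c)
    for l in sys.argv[1:] or G: print(c,l,circ(c,cap,l,G[l]))
```

```bash
python3 m.py
```

```text
scene stamp_large (array([0.5645, 0.3725]), np.int64(29), 0.8)
scene stamp_medium (array([ 0.602 , -0.2086]), np.int64(0), 0.75)
scene stamp_small (array([ 0.4645, -0.1815]), np.int64(32), 0.72)
scene dish_large (array([ 0.5257, -0.3183]), np.int64(31), 0.78)
scene dish_medium (array([ 0.392, -0.302]), np.int64(35), 0.82)
scene dish_small (array([0.652, 0.22 ]), np.int64(33), 0.95)
top stamp_large None
top stamp_medium (array([ 0.602 , -0.2051]), np.int64(23), 0.66)
top stamp_small None
top dish_large (array([ 0.526 , -0.3158]), np.int64(19), 0.89)
top dish_medium (array([ 0.391 , -0.2985]), np.int64(33), 0.6)
top dish_small (array([0.6493, 0.2252]), np.int64(18), 0.59)
wrist stamp_large (array([0.5642, 0.3745]), np.int64(34), 0.75)
wrist stamp_medium (array([ 0.6018, -0.2054]), np.int64(29), 0.76)
wrist stamp_small (array([ 0.465, -0.177]), np.int64(30), 0.69)
wrist dish_large None
wrist dish_medium (array([ 0.3964, -0.2908]), np.int64(13), 0.51)
wrist dish_small (array([0.652 , 0.2235]), np.int64(35), 0.82)
```

Converted, -0.17 m / 0.8 = -0.2125, -0.11 m / 0.8 = -0.1375.

Emit:
hand_motion --steps "0.025 -0.0688 0 0 0 0 | 0.05 -0.1375 0 0 0 0 | 0.0763 -0.2125 0 0 0 0 | 0.0763 -0.2125 0 0 0 0 | 0.0763 -0.2125 0.0625 0 0 0 | 0.0763 -0.2125 0.0875 0 0 0 | 0.0763 -0.2125 0.0875 0 0 0" --aperture 0.06

```text
time_s: 14.4
ee_pos: [0.5638, 0.3724, 0.1518]
ee_rot: [[0.998, -0.06, -0.005], [-0.06, -0.998, -0.003], [-0.005, 0.003, -1.0]]
wrist_force: [0.1, -0.4, 0.1]
gripper_width: 0.0601
finger_force: 0.0
```

Run:
```python
from h import *
s=manip.sense();print(s['ee_pos'],s['ee_rot'].T@(np.array([.5643,.3737,.06])-s['ee_pos']))
im=np.hstack([cv2.resize(manip.capture('wrist')['color'],(480,360)),cv2.resize(manip.capture('scene')['color'][80:240,360:480],(270,360))])
cv2.imwrite('pics/l1.png',im)
```

```text
[0.56381982 0.37241314 0.15183521] [ 0.00087518 -0.00159371  0.09182748]
```

View pics/l1.png

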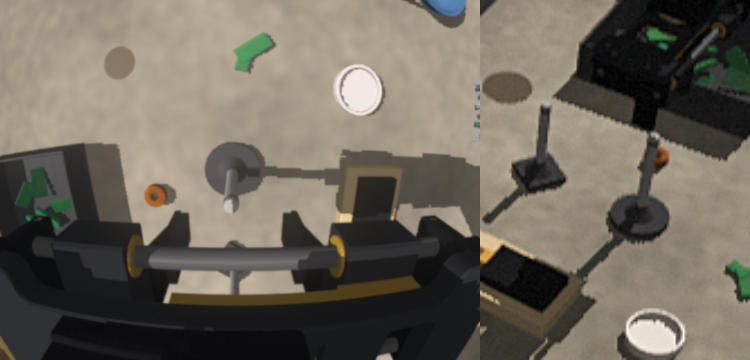

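The wrist view shows the large stamp's tip at (231,204) of the half-size picture, between fingers centred near column 236. I check that against the projection.

Run:
```python
from h import *
W=manip.capture('wrist')
print(proj(W,np.array([.5643,.3737,.115]),1),plane(ray(W,(309,273),1),.115),circ('wrist',W,'stamp_large',(.5643,.3737)))
```

```text
[313.46102862 274.72595294] [0.56554954 0.37625168 0.115     ] (array([0.5635, 0.3753]), np.int64(34), 0.56)
```

Converted, 0.092 m / 0.8 = 0.115, -0.003 m / 0.8 = -0.0038.

Emit:
hand_motion --steps "0.0013 -0.0038 0.05 0 0 0 | 0.0013 -0.0038 0.1 0 0 0 | 0.0013 -0.0038 0.115 0 0 0 | 0.0013 -0.0038 0.115 0 0 0"

```text
time_s: 15.1
ee_pos: [0.5672, 0.3771, 0.0624]
ee_rot: [[0.998, -0.059, 0.0], [-0.059, -0.998, 0.0], [0.0, -0.0, -1.0]]
wrist_force: [-0.1, 0.2, -0.1]
gripper_width: 0.0596
finger_force: 0.0
```

Emit:
hand_motion --steps "0 0 0 0 0 0 | 0 0 0 0 0 0 | 0 0 0 0 0 0 | 0 0 0 0 0 0 | 0 0 0 0 0 0 | 0 0 0 0 0 0 | 0 0 0 0 0 0" --aperture 0 --grip_force 40

```text
time_s: 15.98
ee_pos: [0.5667, 0.3768, 0.0618]
ee_rot: [[0.998, -0.059, -0.001], [-0.059, -0.998, -0.0], [-0.001, 0.001, -1.0]]
wrist_force: [-1.4, -1.2, -0.6]
gripper_width: 0.0109
finger_force: 40.0
```

Emit:
hand_motion --steps "0 0 -0.025 0 0 0 | 0 0 -0.05 0 0 0 | 0 0 -0.05 0 0 0"

```text
time_s: 16.35
ee_pos: [0.569, 0.3782, 0.1055]
ee_rot: [[0.998, -0.059, 0.006], [-0.059, -0.998, 0.003], [0.006, -0.003, -1.0]]
wrist_force: [-0.2, 0.9, -2.3]
gripper_width: 0.0111
finger_force: 40.0
```

Run:
```python
from h import *
s=manip.sense();print(s['ee_pos'],s['ee_rot'])
im=np.hstack([cv2.resize(manip.capture('wrist')['color'],(480,360)),cv2.resize(manip.capture('scene')['color'][80:240,360:480],(270,360))])
cv2.imwrite('pics/l2.png',im)
```

```text
[0.56901934 0.37816323 0.10545841] [[ 0.99823978 -0.05898992  0.00612699]
 [-0.0590084  -0.99825334  0.00287896]
 [ 0.00594646 -0.00323543 -0.99997709]]
```

View pics/l2.png

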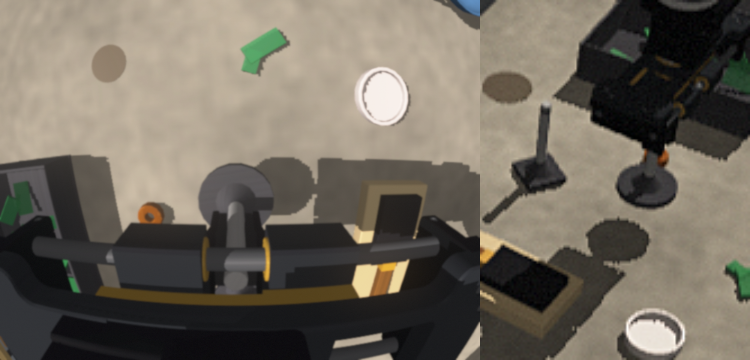

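The large stamp is gripped and hangs upright (foot at (237,195) in the wrist view). I raise it and carry it to the large dish.

Converted, 0.696 m / 0.8 = 0.87, 0.55 m / 0.8 = 0.6875.

Emit:
hand_motion --steps "0 0 -0.0625 0 0 0 | 0 0.05 -0.1125 0 0 0 | 0 0.1125 -0.1438 0 0 0 | 0 0.175 -0.1438 0 0 0 | 0 0.2375 -0.1438 0 0 0 | 0 0.3125 -0.1438 0 0 0 | 0 0.3875 -0.1438 0 0 0 | 0 0.4625 -0.1438 0 0 0 | 0 0.5375 -0.1438 0 0 0 | 0 0.6125 -0.1438 0 0 0 | 0 0.6875 -0.1438 0 0 0 | 0 0.75 -0.1438 0 0 0 | 0 0.8125 -0.1438 0 0 0 | 0 0.85 -0.1438 0 0 0 | 0 0.87 -0.1438 0 0 0 | 0 0.87 -0.1438 0 0 0 | 0 0.87 -0.1438 0 0 0"

```text
time_s: 18.58
ee_pos: [0.5256, -0.3159, 0.2167]
ee_rot: [[0.998, -0.058, -0.001], [-0.058, -0.998, 0.002], [-0.001, -0.002, -1.0]]
wrist_force: [-0.2, 0.3, -2.8]
gripper_width: 0.0111
finger_force: 40.0
```

Emit:
hand_motion --steps "0 0 0.0625 0 0 0 | 0 0 0.125 0 0 0 | 0 0 0.1375 0 0 0 | 0 0 0.1375 0 0 0"

```text
time_s: 19.08
ee_pos: [0.5263, -0.317, 0.1074]
ee_rot: [[0.998, -0.058, -0.0], [-0.058, -0.998, 0.0], [-0.0, -0.0, -1.0]]
wrist_force: [0.7, -0.1, -2.8]
gripper_width: 0.011
finger_force: 40.0
```

Run:
```python
from h import *
s=manip.sense();print(s['ee_pos'],s['ee_rot'])
for c in ('wrist','scene'):
    W=manip.capture(c)
    print(c,circ(c,W,'dish_large',G['dish_large']),circ(c,W,'stamp_large',s['ee_pos'][:2],s['ee_pos'][2]-.0618))
    cv2.imwrite('pics/l3%s.png'%c,W['color'])
```

```text
[ 0.52628648 -0.31697779  0.10735076] [[ 9.98320379e-01 -5.79345877e-02 -7.00787200e-05]
 [-5.79345651e-02 -9.98320340e-01  2.90247722e-04]
 [-8.67763937e-05 -2.85700235e-04 -9.99999955e-01]]
wrist (array([ 0.5252, -0.3176]), np.int64(24), 0.8) (array([ 0.5236, -0.3175]), np.int64(29), 0.67)
scene (array([ 0.5265, -0.3195]), np.int64(24), 0.88) (array([ 0.5246, -0.3193]), np.int64(28), 0.97)
```

Dish and stamp foot agree within 2 mm in both views. I lower and release.

Converted, 0.0405 m / 0.8 = 0.0506, 0.0015 m / 0.8 = 0.0019.

Emit:
hand_motion --steps "0.0019 0 0.025 0 0 0 | 0.0019 0 0.0438 0 0 0 | 0.0019 0 0.0494 0 0 0 | 0.0019 0 0.0506 0 0 0 | 0.0019 0 0.0506 0 0 0"

```text
time_s: 20.0
ee_pos: [0.5276, -0.3181, 0.0669]
ee_rot: [[0.998, -0.059, 0.001], [-0.059, -0.998, -0.001], [0.001, 0.001, -1.0]]
wrist_force: [1.3, -0.4, -3.0]
gripper_width: 0.0114
finger_force: 40.0
```

Emit:
hand_motion --steps "0 0 0 0 0 0 | 0 0 0 0 0 0 | 0 0 0 0 0 0 | 0 0 0 0 0 0" --aperture 0.06

```text
time_s: 20.5
ee_pos: [0.5274, -0.3179, 0.0668]
ee_rot: [[0.998, -0.059, 0.0], [-0.059, -0.998, -0.0], [0.0, 0.0, -1.0]]
wrist_force: [1.0, -0.2, -0.3]
gripper_width: 0.043
finger_force: 0.0
```

Emit:
hand_motion --steps "0 0 -0.0625 0 0 0 | 0 0 -0.1375 0 0 0 | 0 0 -0.1875 0 0 0 | 0 0 -0.1875 0 0 0 | 0 0 -0.1875 0 0 0"

```text
time_s: 21.12
ee_pos: [0.5267, -0.3173, 0.2159]
ee_rot: [[0.998, -0.059, -0.001], [-0.059, -0.998, 0.001], [-0.001, -0.001, -1.0]]
wrist_force: [-0.0, 0.8, -1.2]
gripper_width: 0.0601
finger_force: 0.0
```

```bash
python3 m.py stamp_large dish_large stamp_medium stamp_small dish_medium
```

Run:
```python
from h import *
s=manip.sense();print(s['ee_pos'],s['ee_rot'][:,0]);W=manip.capture('wrist');cv2.imwrite('pics/l4.png',W['color'])
```

```text
scene stamp_large (array([0.566, 0.368]), np.int64(0), 0.88)
scene dish_large (array([ 0.526 , -0.3182]), np.int64(33), 0.7)
scene stamp_medium (array([ 0.6007, -0.2079]), np.int64(33), 0.84)
scene stamp_small (array([ 0.4645, -0.1815]), np.int64(31), 0.69)
scene dish_medium (array([ 0.3939, -0.3032]), np.int64(21), 0.8)
top stamp_large None
top dish_large None
top stamp_medium (array([ 0.601 , -0.2064]), np.int64(29), 0.61)
top stamp_small None
top dish_medium (array([ 0.389, -0.297]), np.int64(0), 0.4)
wrist stamp_large (array([0.566, 0.368]), np.int64(0), 0.78)
wrist dish_large (array([ 0.5259, -0.3181]), np.int64(35), 0.95)
wrist stamp_medium (array([ 0.6016, -0.2084]), np.int64(34), 0.75)
wrist stamp_small (array([ 0.4647, -0.1823]), np.int64(33), 0.68)
wrist dish_medium (array([ 0.3943, -0.3019]), np.int64(19), 0.75)
[ 0.52725202 -0.31781238  0.2166173 ] [ 9.98251071e-01 -5.91167965e-02  5.37420379e-05]
```

View pics/l4.png

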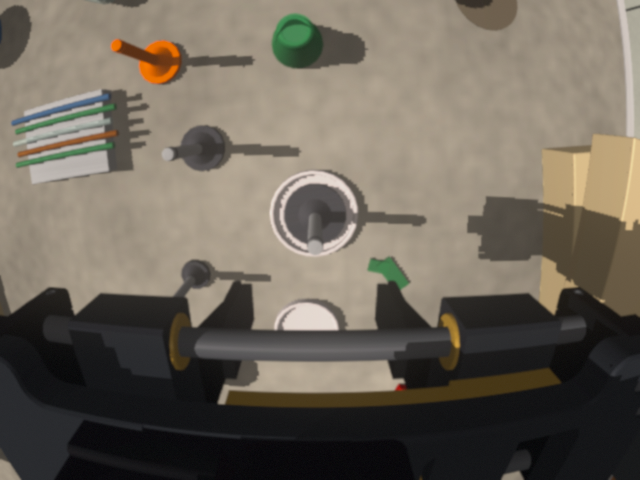

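The large stamp stands centred in its dish, at (314,213). The medium stamp is at (204,147), world (0.6014, −0.208), and that is the one I take next.

Converted, -0.114 m / 0.8 = -0.1425, 0.0676 m / 0.8 = 0.0845.

Emit:
hand_motion --steps "0.0375 -0.0625 0 0 0 0 | 0.075 -0.125 0 0 0 0 | 0.0845 -0.1425 0 0 0 0 | 0.0845 -0.1425 0.0625 0 0 0 | 0.0845 -0.1425 0.0875 0 0 0 | 0.0845 -0.1425 0.0875 0 0 0 | 0.0845 -0.1425 0.0875 0 0 0" --aperture 0.06

```text
time_s: 22.95
ee_pos: [0.6021, -0.2089, 0.1476]
ee_rot: [[0.998, -0.06, 0.002], [-0.06, -0.998, -0.001], [0.002, 0.001, -1.0]]
wrist_force: [-0.1, 0.2, 0.2]
gripper_width: 0.0603
finger_force: 0.0
```

Run:
```python
from h import *
s=manip.sense()
W=manip.capture('wrist');c=circ('wrist',W,'stamp_medium',(.6014,-.208));print(c,s['ee_pos'])
print(s['ee_rot'].T@(np.r_[c[0],.05]-s['ee_pos']))
```

```text
(array([ 0.6021, -0.2072]), np.int64(33), 0.79) [ 0.60208674 -0.20892432  0.14758922]
[-0.00026149 -0.00182085  0.09758712]
```

Careful with the scale: shifts go in shares of 0.8 m and turns go in shares of 90 degrees. That gives: 0.097 m / 0.8 = 0.1213, 0.085 m / 0.8 = 0.1063.

Emit:
hand_motion --steps "0 -0.0013 0.0563 0 0 0 | 0 -0.0013 0.1063 0 0 0 | 0 -0.0013 0.1213 0 0 0 | 0 -0.0013 0.1213 0 0 0"

```text
time_s: 23.55
ee_pos: [0.6018, -0.2073, 0.0499]
ee_rot: [[0.998, -0.059, 0.0], [-0.059, -0.998, -0.0], [0.0, 0.0, -1.0]]
wrist_force: [0.7, -0.7, 0.6]
gripper_width: 0.0603
finger_force: 0.0
```

Emit:
hand_motion --steps "0 0 0 0 0 0 | 0 0 0 0 0 0 | 0 0 0 0 0 0 | 0 0 0 0 0 0 | 0 0 0 0 0 0 | 0 0 0 0 0 0 | 0 0 0 0 0 0" --aperture 0 --grip_force 40

```text
time_s: 24.42
ee_pos: [0.6015, -0.207, 0.0495]
ee_rot: [[0.998, -0.059, -0.0], [-0.059, -0.998, 0.0], [-0.0, -0.0, -1.0]]
wrist_force: [-0.8, 1.0, 0.2]
gripper_width: 0.0102
finger_force: 40.0
```

Emit:
hand_motion --steps "0 0 -0.0625 0 0 0 | 0 0 -0.125 0 0 0 | 0 0 -0.1875 0 0 0 | 0 0 -0.225 0 0 0 | 0 0 -0.225 0 0 0"

```text
time_s: 25.05
ee_pos: [0.6029, -0.2077, 0.2321]
ee_rot: [[0.998, -0.059, 0.005], [-0.059, -0.998, -0.003], [0.005, 0.003, -1.0]]
wrist_force: [-0.4, 0.0, -2.2]
gripper_width: 0.0099
finger_force: 40.0
```

Run:
```python
from h import *
s=manip.sense();print(s['ee_pos'],s['ee_rot'].T@(np.array([.392,-.301,.23])-s['ee_pos']))
```

```text
[ 0.60291271 -0.20771452  0.23205671] [-0.20504595  0.10557099  0.00122812]
```

Converted, -0.205 m / 0.8 = -0.2563, -0.19 m / 0.8 = -0.2375.

Emit:
hand_motion --steps "-0.0625 0.0325 0 0 0 0 | -0.125 0.065 0 0 0 0 | -0.1875 0.0975 0 0 0 0 | -0.2375 0.1225 0 0 0 0 | -0.2563 0.1325 0 0 0 0 | -0.2563 0.1325 0.0625 0 0 0 | -0.2563 0.1325 0.125 0 0 0 | -0.2563 0.1325 0.1688 0 0 0 | -0.2563 0.1325 0.1688 0 0 0 | -0.2563 0.1325 0.1688 0 0 0"

```text
time_s: 26.3
ee_pos: [0.3914, -0.3009, 0.0948]
ee_rot: [[0.998, -0.059, 0.001], [-0.059, -0.998, -0.0], [0.001, 0.0, -1.0]]
wrist_force: [0.3, -0.1, -1.2]
gripper_width: 0.0101
finger_force: 40.0
```

Run:
```python
from h import *
s=manip.sense();print(s['ee_pos'],s['qpos'])
for c in ('wrist','scene','top'):
    W=manip.capture(c)
    print(c,circ(c,W,'dish_medium',(.392,-.301)),circ(c,W,'stamp_medium',s['ee_pos'][:2],s['ee_pos'][2]-.0495))
    cv2.imwrite('pics/m3%s.png'%c,W['color'])
```

```text
[ 0.39135263 -0.30093197  0.09483511] [-5.05584165e+01  3.21400773e+01  1.07304932e+02  1.48776117e-02
  4.05117910e+01  4.27904766e+01]
wrist (array([ 0.3914, -0.3011]), np.int64(26), 0.66) (array([ 0.3929, -0.3019]), np.int64(29), 0.74)
scene (array([ 0.3927, -0.3024]), np.int64(26), 0.57) (array([ 0.3909, -0.3019]), np.int64(30), 0.93)
top (array([ 0.392, -0.301]), np.int64(0), 0.54) (array([ 0.3914, -0.3009]), np.int64(0), 0.68)
```

Aligned in both views, so I lower and release.

Converted, 0.04 m / 0.8 = 0.05, 0.039 m / 0.8 = 0.0488.

Emit:
hand_motion --steps "0 0 0.025 0 0 0 | 0 0 0.0438 0 0 0 | 0 0 0.0488 0 0 0 | 0 0 0.05 0 0 0 | 0 0 0.05 0 0 0"

```text
time_s: 27.38
ee_pos: [0.3909, -0.3009, 0.0548]
ee_rot: [[0.998, -0.059, 0.001], [-0.059, -0.998, -0.001], [0.001, 0.001, -1.0]]
wrist_force: [1.0, 0.2, -1.7]
gripper_width: 0.0102
finger_force: 40.0
```

Emit:
hand_motion --steps "0 0 0 0 0 0 | 0 0 0 0 0 0 | 0 0 0 0 0 0 | 0 0 0 0 0 0" --aperture 0.06

```text
time_s: 27.88
ee_pos: [0.3907, -0.3008, 0.0546]
ee_rot: [[0.998, -0.059, 0.0], [-0.059, -0.998, -0.0], [0.0, 0.0, -1.0]]
wrist_force: [-0.2, -0.2, 0.4]
gripper_width: 0.0421
finger_force: 0.0
```

Emit:
hand_motion --steps "0 0 -0.0625 0 0 0 | 0 0 -0.1375 0 0 0 | 0 0 -0.1875 0 0 0 | 0 0 -0.1875 0 0 0 | 0 0 -0.1875 0 0 0"

```text
time_s: 28.5
ee_pos: [0.3901, -0.3001, 0.204]
ee_rot: [[0.998, -0.059, -0.001], [-0.059, -0.998, 0.001], [-0.001, -0.001, -1.0]]
wrist_force: [-0.2, 0.2, -0.8]
gripper_width: 0.0598
finger_force: 0.0
```

Run:
```python
from h import *
s=manip.sense()
for c in ('wrist','scene'):
    W=manip.capture(c);k=circ(c,W,'stamp_small',(.4646,-.182));print(c,k,circ(c,W,'dish_medium',(.392,-.301)),circ(c,W,'stamp_medium',(.392,-.301),.005))
    cv2.imwrite('pics/m4%s.png'%c,W['color'])
print(s['ee_pos'],s['ee_rot'].T@(np.array([.4646,-.182,.045])-s['ee_pos']))
```

```text
wrist (array([ 0.4636, -0.1815]), np.int64(33), 0.79) (array([ 0.391 , -0.3006]), np.int64(35), 0.77) (array([ 0.3912, -0.3017]), np.int64(32), 0.86)
scene (array([ 0.4638, -0.181 ]), np.int64(29), 0.6) (array([ 0.3924, -0.3018]), np.int64(34), 0.71) (array([ 0.3915, -0.302 ]), np.int64(32), 0.62)
[ 0.3900937  -0.30006307  0.20397534] [ 0.06754792 -0.12210381  0.15903199]
```

View pics/m4scene.png

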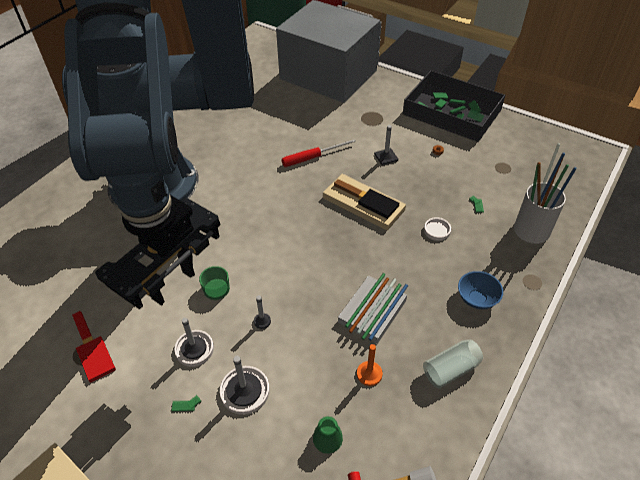

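The large stamp (at 240,385) and the medium one (at 190,348) stand in their dishes, the paddle is on the tile, and the square stamp at (386,155) is untouched. Next is the small stamp at (262,320).

Converted, -0.1226 m / 0.8 = -0.1533, -0.11 m / 0.8 = -0.1375.

Emit:
hand_motion --steps "0.0375 -0.0688 0 0 0 0 | 0.075 -0.1375 0 0 0 0 | 0.0835 -0.1533 0 0 0 0 | 0.0835 -0.1533 0.0375 0 0 0 | 0.0835 -0.1533 0.075 0 0 0 | 0.0835 -0.1533 0.075 0 0 0 | 0.0835 -0.1533 0.075 0 0 0" --aperture 0.06

```text
time_s: 29.78
ee_pos: [0.4649, -0.1831, 0.1451]
ee_rot: [[0.998, -0.06, 0.001], [-0.06, -0.998, -0.001], [0.001, 0.001, -1.0]]
wrist_force: [-0.0, 0.0, -0.5]
gripper_width: 0.0601
finger_force: 0.0
```

Run:
```python
from h import *
s=manip.sense()
W=manip.capture('wrist');c=circ('wrist',W,'stamp_small',(.464,-.1815));print(c,s['ee_pos'])
print(s['ee_rot'].T@(np.r_[c[0],.04]-s['ee_pos']))
```

```text
(array([ 0.4645, -0.1805]), np.int64(33), 0.85) [ 0.4649117  -0.18307631  0.14512169]
[-0.00064708 -0.0026138   0.10511958]
```

Converted, 0.104 m / 0.8 = 0.13, 0.09 m / 0.8 = 0.1125.

Emit:
hand_motion --steps "0 -0.0019 0.0563 0 0 0 | 0 -0.0019 0.1125 0 0 0 | 0 -0.0019 0.13 0 0 0 | 0 -0.0019 0.13 0 0 0"

```text
time_s: 30.38
ee_pos: [0.4648, -0.181, 0.0407]
ee_rot: [[0.998, -0.059, -0.0], [-0.059, -0.998, 0.0], [-0.0, -0.0, -1.0]]
wrist_force: [0.2, 0.4, 0.0]
gripper_width: 0.0599
finger_force: 0.0
```

Emit:
hand_motion --steps "0 0 0 0 0 0 | 0 0 0 0 0 0 | 0 0 0 0 0 0 | 0 0 0 0 0 0 | 0 0 0 0 0 0 | 0 0 0 0 0 0 | 0 0 0 0 0 0" --aperture 0 --grip_force 40

```text
time_s: 31.25
ee_pos: [0.4646, -0.1807, 0.0405]
ee_rot: [[0.998, -0.059, -0.0], [-0.059, -0.998, 0.0], [-0.0, -0.0, -1.0]]
wrist_force: [0.9, -0.3, 0.5]
gripper_width: 0.0093
finger_force: 40.0
```

Emit:
hand_motion --steps "0 0 -0.0625 0 0 0 | 0 0 -0.125 0 0 0 | 0 0 -0.1875 0 0 0 | 0 0 -0.2125 0 0 0 | 0 0 -0.2125 0 0 0"

```text
time_s: 31.88
ee_pos: [0.4654, -0.1812, 0.212]
ee_rot: [[0.998, -0.059, 0.003], [-0.059, -0.998, -0.002], [0.003, 0.002, -1.0]]
wrist_force: [-0.2, -0.3, -0.3]
gripper_width: 0.009
finger_force: 40.0
```

Run:
```python
from h import *
s=manip.sense();print(s['ee_pos'],s['ee_rot'].T@(np.array([.652,.2225,.2])-s['ee_pos']))
```

```text
[ 0.46541258 -0.18120777  0.21199338] [ 0.16240438 -0.41403688  0.01170245]
```

Converted, -0.414 m / 0.8 = -0.5175, -0.4 m / 0.8 = -0.5.

Emit:
hand_motion --steps "0.025 -0.0625 0 0 0 0 | 0.05 -0.125 0 0 0 0 | 0.075 -0.1938 0 0 0 0 | 0.1 -0.2625 0 0 0 0 | 0.125 -0.3313 0 0 0 0 | 0.15 -0.4 0 0 0 0 | 0.175 -0.4563 0 0 0 0 | 0.1938 -0.5 0 0 0 0 | 0.2031 -0.5175 0 0 0 0 | 0.2031 -0.5175 0 0 0 0 | 0.2031 -0.5175 0.0625 0 0 0 | 0.2031 -0.5175 0.125 0 0 0 | 0.2031 -0.5175 0.1625 0 0 0 | 0.2031 -0.5175 0.1625 0 0 0 | 0.2031 -0.5175 0.1625 0 0 0"

```text
time_s: 33.75
ee_pos: [0.6522, 0.2219, 0.0819]
ee_rot: [[0.998, -0.06, 0.002], [-0.06, -0.998, 0.0], [0.002, -0.0, -1.0]]
wrist_force: [0.8, 0.3, -0.1]
gripper_width: 0.0089
finger_force: 40.0
```

Run:
```python
from h import *
s=manip.sense();print(s['ee_pos'])
for c in ('wrist','scene','top'):
    W=manip.capture(c)
    print(c,circ(c,W,'dish_small',(.652,.2225)),circ(c,W,'stamp_small',s['ee_pos'][:2],s['ee_pos'][2]-.0405))
```

```text
[0.65220469 0.22191542 0.0818916 ]
wrist (array([0.6533, 0.2245]), np.int64(28), 0.71) (array([0.6539, 0.2216]), np.int64(25), 0.8)
scene (array([0.653 , 0.2185]), np.int64(28), 0.58) (array([0.6515, 0.2218]), np.int64(23), 0.44)
top None None
```

Converted, 0.0362 m / 0.8 = 0.0453, 0.0355 m / 0.8 = 0.0444.

Emit:
hand_motion --steps "0 0 0.025 0 0 0 | 0 0 0.04 0 0 0 | 0 0 0.0444 0 0 0 | 0 0 0.0453 0 0 0 | 0 0 0.0453 0 0 0"

```text
time_s: 34.83
ee_pos: [0.6499, 0.2228, 0.0449]
ee_rot: [[0.998, -0.059, -0.003], [-0.059, -0.998, -0.001], [-0.003, 0.001, -1.0]]
wrist_force: [-3.4, -0.3, 7.3]
gripper_width: 0.0086
finger_force: 40.0
```

Emit:
hand_motion --steps "0 0 0 0 0 0 | 0 0 0 0 0 0 | 0 0 0 0 0 0 | 0 0 0 0 0 0" --aperture 0.06

```text
time_s: 35.33
ee_pos: [0.6512, 0.2229, 0.0439]
ee_rot: [[0.998, -0.059, -0.001], [-0.059, -0.998, -0.0], [-0.001, 0.0, -1.0]]
wrist_force: [0.2, 0.1, 0.1]
gripper_width: 0.0413
finger_force: 0.0
```

Emit:
hand_motion --steps "0 0 -0.0625 0 0 0 | 0 0 -0.1375 0 0 0 | 0 0 -0.2125 0 0 0 | 0 0 -0.25 0 0 0 | 0 0 -0.25 0 0 0 | 0 0 -0.25 0 0 0"

```text
time_s: 36.08
ee_pos: [0.6502, 0.2227, 0.2427]
ee_rot: [[0.998, -0.059, -0.003], [-0.059, -0.998, -0.001], [-0.003, 0.001, -1.0]]
wrist_force: [-0.1, 0.2, -0.2]
gripper_width: 0.0598
finger_force: 0.0
```

Run:
```python
from h import *
for c in ('wrist','scene'):
    W=manip.capture(c);print(c,circ(c,W,'dish_small',(.652,.222)),circ(c,W,'stamp_small',(.652,.222),.005))
    if c=='wrist':
        im=cv2.resize(W['color'],(400,300));print([(d['conf'],plane(ray(W,d['uv'],1),.02)) for d in manip.spot_point(c,'paddle')])
    else: cv2.imwrite('pics/end.png',np.vstack([np.hstack([im,cv2.resize(W['color'][130:255,320:470],(360,300))]),cv2.resize(W['color'][270:430,140:460],(760,300))]))
```

```text
wrist (array([0.6525, 0.224 ]), np.int64(34), 0.85) (array([0.649 , 0.2225]), np.int64(32), 0.82)
[(0.8, array([0.46701536, 0.21036317, 0.02      ]))]
scene (array([0.652 , 0.2185]), np.int64(28), 0.69) (array([0.6485, 0.221 ]), np.int64(27), 0.48)
```

View pics/end.png

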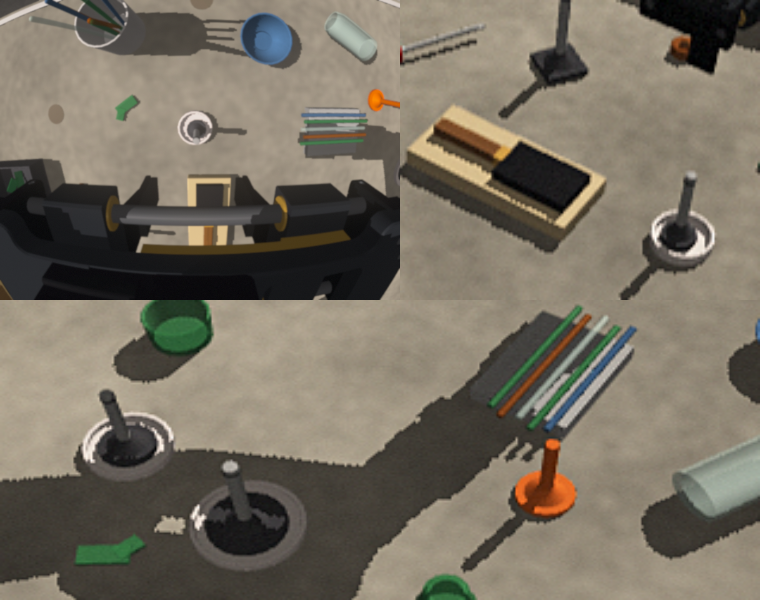

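All three stamps stand upright in their dishes, the small one about 4 mm off centre at (197,130). The paddle is on the tile and the square stamp hasn't moved. I hand it in.

```bash
python3 -c "
from bench import manip
print(manip.close_job())"
```

```text
the job is handed in; nothing more can be done
None
```

I handed the job in at about 36 s of the 99 s allowed, but no verdict came back. In the last views the paddle lies centred on the tile, each round stamp stands upright within about 5 mm of its dish's centre, and the square stamp is where it was.

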